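Open the touch-latched sample lid of a bench photometer

TASK

Get the bench photometer ready for the next cuvette: press the front of its dark lid down lightly at the blue mark so that the catch lets go, take your fingers away and let the lid spring ajar by itself, then push it back from under its raised front edge until it stands fully open on its own. Do not force the lid or shift the photometer, and leave the vial, bottle, beaker and vial rack standing where they are.

Things in the scene. Friction and masses are not known exactly. Their poses are not given: they have to be found in the camera images.
- photometer: Cream bench photometer, 320 deep (its x) x 380 wide (its y) x 150 high, 4.6 kg, standing loose on rubber feet. Origin at the centre of its underside on the bench; its x points to its back (front faces the robot), z up. Its right half (y -165 to -15) has the dark grey lid of the sample compartment; on the left half a tilted screen rises 25 mm above the deck.
- lid (a joint): Lid angle: 0 shut, negative pressed (hard stop -0.036 = 5 mm at the mark), 0.68 sprung ajar, 1.80 fully open. The catch lets go when the mark is pressed 2 to 4 mm (4 to 5 N); as the finger lifts off, a spring raises the lid to 0.68 in half a second. To open further push its front edge (2 to 4 N): let go early it sinks back to 0.68; past 1.5 it falls slowly to 1.80 and stays. It does not re-catch.
- lid_press (a point): Blue round mark, 24 across, on the top face of the lid near its front edge, 183 mm above the bench when shut; moves with the lid. It lies 142 mm in front of the hinge, 23 mm above the hinge axis when shut, and 30 mm behind the front edge. When shut its axes are those of the photometer.
- lid_edge (a point): Middle of the lower rim of the lid's front edge; moves with the lid. The lid is a shallow cover 150 wide, 172 from hinge to front edge, 26 deep from this rim to its top face. Rim 157 mm above the bench when shut, about 265 mm when ajar; ajar, it is the lid's foremost part. Its axes turn with the lid.
- lid_hinge (a point): Middle of the lid's hinge axis at the back of the compartment, 160 mm above the bench, fixed on the photometer. The axis is this point's y; positive lid angles raise the front edge and carry it up and towards the back (this point's +x). When shut the rim of the front edge lies 172 mm in front of this axis and 3 mm below it.
- hs_vial: Bystander: amber headspace vial with crimp cap, 22 across, 76 high, standing on the photometer's deck behind the screen, to the left of the lid. Origin at the centre of its underside.
- media_bottle: Bystander: clear bottle with blue cap, 70 across, 140 high, standing on the bench to the right of the photometer. Origin at the centre of its underside.
- beaker: Bystander: empty glass beaker, 68 across, 90 high, standing on the bench to the right of the photometer. Origin at the centre of its underside.
- vial_rack: Bystander: blue rack with small capped vials, 110 x 64 x 40 high, lying on the bench to the left of the photometer. Origin at the centre of its underside.

How it is judged:
By the outcome, as a careful person would: the job done as asked, in the order asked, and still so for the second after the job is handed in, with the robot touching nothing.
It also fails if it takes over 43 s, if anything falls off the work surface, if the arm or the gripper's body presses on something with over 40 N, if the wrist force passes 120 N, or if a joint passes its speed limit or range.

ROBOT

A 6-joint arm with a two-finger parallel gripper is mounted at the origin on the work surface. World frame = base frame: x ahead of the robot, y to its left, z up, the work surface at z = 0. Lengths are in m, angles in rad, forces in N, time in s.
With the tool pointing down it reaches from about 0.4 to 0.825 m from the base axis. Payload 7 kg.
Tool frame: the origin (TCP) lies at the very end of the fingers, on their centre line; the grasp point (between the pads) lies 19 mm behind it; z points along the fingers, y is the line along which they close (so a half turn about z gives the same grasp; the last joint's range is limited). The gripper opens to 85 mm and grips with 20 to 120 N. Pads are 22 mm wide; open, the fingers measure 114 mm over their backs; the gripper's body (76 mm by 85 mm) begins 54 mm behind the grasp point. The pads swing forward as they close: fully open they stand 13 mm farther back than shut.
Start: joints at [1.478, 0.359, 0.012, 0, -1.224, -0.288], TCP at [0.251, 0.627, 0.231] pointing down, gripper open.
Joint ranges: [-3.07, 3.07], [-1.43, 2.12], [-1.02, 1.25], [-3.03, 1.67], [-3.05, -0], [-3.03, 3.03]. Speed limits (rad/s): [2.39, 2.39, 3.01, 3.14, 3.14, 3.14].

INTERFACE

Orientations are given as a unit quaternion [x, y, z, w].
In Python, from station import ctrl gives the robot as it stands.
- The arm moves only by the tool carry_out, never from a script. Its argument "commands" is a list of rows, each a list of 4 numbers: the shift along the world's x, y, z in mm, then the turn about the world's z in degrees. A call has 1 to 20 rows; each row is the pose to reach, as a shift and turn from the pose commanded when the call began; what a row does not reach only later rows make up. A row lasts 1/8 s, in which the tool goes at most 62.5 mm and 10.7 degrees, less where a joint would pass 70% of its speed; a pose out of reach is approached as far as the arm can. A call with a gripper value outside its range is refused whole. "hand" is the finger opening in mm, from 0 to 85.4, set as the call begins (left out, the last holds). The fingers move at their own pace and stop on an object; the grip force is fixed at half the most. Time passes only in rows, so rows that repeat a pose let the fingers close. It gives the time, the measured TCP pose, the force, the opening and the grip force at its end, in the units of the state.
- ctrl.read_state(): the state, without advancing time (a new reading comes with each control period).
- ctrl.camera(name): name is "scene" or "top"; returns the picture (384x512x3 uint8, red, green, blue); there is no depth.
- ctrl.camera_model(name): a dict with "K" (3x3 intrinsics, pixels), "distortion" ([k1, k2, p1, p2, k3] as OpenCV has them; the pictures are not rectified), "extrinsics" (4x4, takes a point from world to camera coordinates). Camera axes: x right, y up, looking along -z (the intrinsics and any distortion apply to the point x, -y, -z); pixel columns grow to the right and rows downward; lengths in m; the calibration is good to about 2 mm. A picture is of the moment at which its call begins. camera_model takes no time and is no camera call.
- ctrl.hand_in(): hands the job in; it is judged then, once.
The state is a dict: "clock": time; "qpos": joint angles; "joint_vel": joint speeds; "joint_torque": joint torques, N m; "ee_pos": TCP position; "ee_rot": TCP orientation; "contact_force": force on the tool from outside, world axes, zero at the start; "ft_torque": the same for the moment, N m; "gripper_width": opening from 0.0 (shut) to 1.0 (fully open); "finger_force": force on a finger pad.
Only numpy, scipy, OpenCV 4.12 (cv2) and the standard library are available. Lean on these libraries where they do the work, as an engineer would, in place of code of your own. Each camera call takes 0.05 s, during which the arm holds its last target. There are 200 camera calls.

## Working session

There is one attempt and no reset: what is moved stays moved. The work goes in short steps, Python scripts to look and compute and a tool call to move; the robot and the scene stay as the last step left them, time stands still between calls to the robot, and variables do not carry over. Pictures are saved under pics/ and viewed, at most 10 in all, crops included, and the job is handed in when it is done.

Besides the shell and the picture viewer there is one more tool, called after "Emit:" in YAML: its name, and indented under it one key for each argument. carry_out: Moves the arm, as the interface text tells. Its arguments: {"type":"object","properties":{"commands":{"type":"array"},"hand":{"type":"number"}},"required":["commands"]}

```bash
mkdir -p pics; cat > h.py <<'E'
import numpy as np, cv2
from station import ctrl
def grab(n,f):
    im=ctrl.camera(n); cv2.imwrite('pics/'+f,im[:,:,::-1]); return im
def ray(n,px):
    m=ctrl.camera_model(n); K=np.array(m['K'],float); T=np.array(m['extrinsics'])
    u=cv2.undistortPoints(np.array(px,float).reshape(-1,1,2),K,np.array(m['distortion'],float)).reshape(-1,2)
    d=np.c_[u[:,0],-u[:,1],-np.ones(len(u))]@T[:3,:3]
    return -T[:3,:3].T@T[:3,3], d
def onz(n,px,z):
    o,d=ray(n,px); return o+d*((z-o[2])/d[:,2])[:,None]
def proj(n,P):
    m=ctrl.camera_model(n); T=np.array(m['extrinsics']); P=np.atleast_2d(P)
    c=P@T[:3,:3].T+T[:3,3]; c=c*[1,-1,-1]
    return cv2.projectPoints(c,np.zeros(3),np.zeros(3),np.array(m['K'],float),np.array(m['distortion'],float))[0].reshape(-1,2)
E
python3 - <<'E'
from h import *
for n in('scene','top'):
    im=grab(n,n+'0.png'); print(n,ray(n,[[256,192]]))
    hsv=cv2.cvtColor(im,cv2.COLOR_RGB2HSV); m=cv2.inRange(hsv,(95,110,50),(130,255,255))
    k,l,s,c=cv2.connectedComponentsWithStats(m)
    for i in range(1,k):
        if s[i,4]>15: print(s[i],c[i].round(1),onz(n,[c[i]],.183).round(4))
s=ctrl.read_state(); print({k:np.round(v,3) for k,v in s.items()})
E
```

```text
scene (array([1.34438712, 0.06470491, 0.79737525]), array([[-0.75151139, -0.00238395, -0.65981708]]))
[ 257   44  255  111 8592] [417.7  75.1] [[0.1541 0.5241 0.183 ]]
[453  45   5   4  18] [454.8  46.5] [[-0.0453  0.7032  0.183 ]]
[   0   46  211   87 5807] [84.3 67. ] [[ 0.0713 -0.4416  0.183 ]]
[492  46  10  11  83] [496.9  50.6] [[-0.021   0.8362  0.183 ]]
[505  47   7  15  88] [508.5  54.5] [[0.0056 0.8643 0.183 ]]
[398 111  80  41 264] [437.4 139.4] [[0.4703 0.4827 0.183 ]]
[269 148  70  21 510] [300.6 154.3] [[0.5221 0.161  0.183 ]]
[217 153  11   8  74] [222.1 156.4] [[ 0.5257 -0.0102  0.183 ]]
[130 163  17  15 203] [138.1 169.8] [[ 0.5674 -0.1867  0.183 ]]
[337 188   7   5  31] [340.  189.9] [[0.6422 0.23   0.183 ]]
[358 190  44  41 857] [378.3 213.1] [[0.7106 0.2936 0.183 ]]
[509 258   3   9  16] [510.4 261.6] [[0.8389 0.504  0.183 ]]
top (array([0.45443102, 0.05031665, 1.24446083]), array([[ 0.11565954, -0.00542872, -0.99341002]]))
[  10   89   44   50 1618] [ 31.9 113.5] [[0.7676 0.5667 0.183 ]]
[172 136   8   8  52] [175.6 139.4] [[0.7    0.2263 0.183 ]]
[118 199  33  47 939] [134.4 221.6] [[0.5135 0.3176 0.183 ]]
[ 167  204   69   42 1662] [200.8 229.7] [[0.4945 0.168  0.183 ]]
[275 209  12  12 104] [280.8 214.7] [[ 0.5267 -0.0103  0.183 ]]
[357 217  14  13 148] [363.4 223.1] [[ 0.5062 -0.1949  0.183 ]]
[  0 319  71  65 264] [ 44.1 339.8] [[0.2503 0.5201 0.183 ]]
{'clock': np.float64(0.1), 'qpos': array([ 1.478,  0.359,  0.011, -0.   , -1.224, -0.288]), 'joint_vel': array([-0.002, -0.003,  0.003,  0.002,  0.   , -0.   ]), 'joint_torque': array([-1.0000e-03, -5.8476e+01,  2.9411e+01,  6.9550e+00, -3.0000e-03,
        0.0000e+00]), 'ee_pos': array([0.251, 0.626, 0.23 ]), 'ee_rot': array([ 0.982, -0.189, -0.   ,  0.001]), 'contact_force': array([0.253, 0.333, 0.598]), 'ft_torque': array([-0.01 ,  0.037,  0.008]), 'finger_force': np.float64(0.0), 'gripper_width': np.float64(1.001)}
```

```bash
python3 -c "
import cv2,numpy as np
cv2.imwrite('pics/both0.png',cv2.resize(np.vstack([cv2.imread('pics/scene0.png'),cv2.imread('pics/top0.png')]),(400,600)))"; ls
```

```text
h.py
pics
```

View pics/scene0.png

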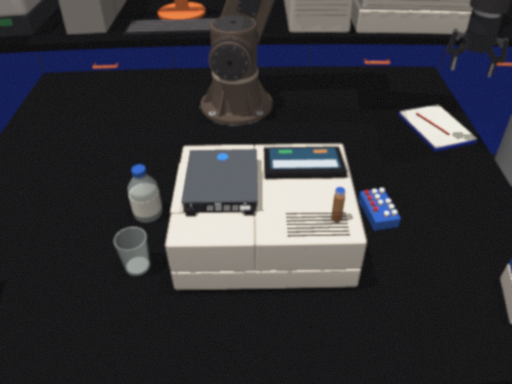

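View pics/top0.png

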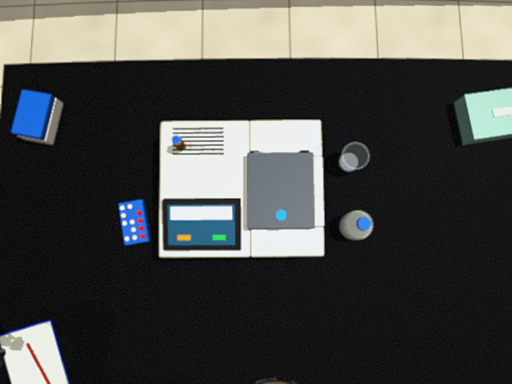

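The scene view, taken from behind, shows the mark at (222,156). The top view shows it at (281,215). Both rays meet the z = 183 mm plane at about (0.526, -0.010), within 1 mm. The vial is on the far left of the deck, the bottle and beaker are to the right, and the rack is to the left. Next I'll check the yaw, then move with the fingers shut.

```bash
python3 - <<'E'
from h import *
im=cv2.imread('pics/top0.png'); g=im.min(2)
m=(g>150).astype(np.uint8); m[:90]=0; m[:, :150]=0; m[:,335:]=0; m[290:]=0
pts=np.argwhere(m)[:,::-1]; h=cv2.convexHull(pts.astype(np.int32)).reshape(-1,2)
P=onz('top',h,.15)[:,:2]
r=cv2.minAreaRect((P*1000).astype(np.float32)); print(r)
# predicted mark: photometer centre -> lid y mid -90 ; yaw check of lid edges
E
```

```text
((593.4322509765625, 79.08683776855469), (379.43756103515625, 317.4679870605469), 89.98770141601562)
```

Emit:
carry_out:
  commands:
    - [0,0,15,0]
    - [5,-10,35,2]
    - [15,-35,55,5]
    - [30,-70,70,8]
    - [50,-110,70,11]
    - [70,-155,70,14]
    - [90,-200,70,17]
    - [110,-245,70,20]
    - [130,-290,70,22]
    - [150,-335,70,22]
    - [170,-380,70,22]
    - [190,-425,70,22]
    - [210,-470,70,22]
    - [228,-515,70,22]
    - [244,-555,70,22]
    - [258,-590,68,22]
    - [268,-615,64,22]
    - [273,-628,60,22]
    - [275,-635,55,22]
    - [275,-636,50,22]
  hand: 0

```text
clock: 2.6
ee_pos: [0.5258, -0.0093, 0.2812]
ee_rot: [1.0, 0.002, 0.0, -0.0]
contact_force: [0.3, 0.2, 0.2]
gripper_width: -0.0
finger_force: 0.0
```

The deck rectangle measures 379 x 317 mm with yaw about 0. The lid's mid-line, 79 - 90 = -11 mm, agrees with the mark. Now descending to just above it.

Emit:
carry_out:
  commands:
    - [0,-1,-10,0]
    - [0,-1,-25,0]
    - [0,-1,-42,0]
    - [0,-1,-58,0]
    - [0,-1,-71,0]
    - [0,-1,-81,0]
    - [0,-1,-87,0]
    - [0,-1,-90,0]
    - [0,-1,-92,0]
    - [0,-1,-93,0]
    - [0,-1,-94,0]
    - [0,-1,-94,0]

```text
clock: 4.1
ee_pos: [0.5259, -0.0104, 0.1874]
ee_rot: [1.0, 0.002, 0.0, -0.0]
contact_force: [0.4, 0.9, -0.2]
gripper_width: -0.0
finger_force: 0.0
```

Emit:
carry_out:
  commands:
    - [0,0,-1,0]
    - [0,0,-2,0]
    - [0,0,-3,0]
    - [0,0,-4,0]
    - [0,0,-5,0]
    - [0,0,-5,0]

```text
clock: 4.85
ee_pos: [0.5258, -0.0104, 0.1825]
ee_rot: [1.0, 0.002, 0.0, 0.0]
contact_force: [-1.8, 0.3, 3.6]
gripper_width: -0.0
finger_force: 1.9
```

Emit:
carry_out:
  commands:
    - [0,0,-0.5,0]
    - [0,0,-1,0]
    - [0,0,-1.5,0]
    - [0,0,-1.5,0]

```text
clock: 5.35
ee_pos: [0.5256, -0.0104, 0.1807]
ee_rot: [1.0, 0.002, -0.0, 0.0]
contact_force: [-4.2, 0.2, 6.3]
gripper_width: -0.003
finger_force: 2.7
```

Emit:
carry_out:
  commands:
    - [0,0,55,0]
    - [-5,0,115,0]
    - [-25,0,160,0]
    - [-50,0,170,0]
    - [-70,0,170,0]
    - [-80,0,170,0]
    - [-80,0,170,0]
    - [-80,0,170,0]

```text
clock: 6.35
ee_pos: [0.4462, -0.0103, 0.3502]
ee_rot: [1.0, 0.002, -0.0, 0.0]
contact_force: [0.7, -1.1, -0.8]
gripper_width: -0.001
finger_force: 0.0
```

```bash
python3 - <<'E'
from h import *
a=grab('scene','s1.png'); b=grab('top','t1.png')
cv2.imwrite('pics/st1.png',np.vstack([a[90:300,100:420],b[90:300,100:420]])[:,:,::-1])
E
```

```text
(no output)
```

View pics/st1.png

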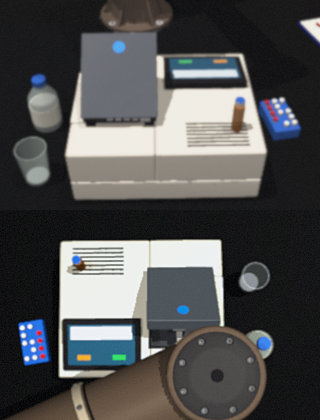

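The lid has sprung up, with the mark at about (219,137) in scene and (283,190) in top. I'll check the angle and plan the push.

```bash
python3 - <<'E'
from h import *
H=np.array([.668,-.0103,.16])
rot=lambda f,u,t:H+[-(f*np.cos(t)-u*np.sin(t)),0,f*np.sin(t)+u*np.cos(t)]
for t in(.6,.68,.76): print(t,proj('scene',rot(142,23,t)*1) if 0 else [proj(n,H+(rot(142,23,t)-H)/1000).round(1) for n in('scene','top')])
for n,f in(('scene','s1.png'),('top','t1.png')):
    hsv=cv2.cvtColor(cv2.imread('pics/'+f),cv2.COLOR_BGR2HSV); m=cv2.inRange(hsv,(95,110,50),(130,255,255))
    k,l,s,c=cv2.connectedComponentsWithStats(m)
    print(n,[c[i].round(1) for i in range(1,k) if 30<s[i,4]<200])
for t in np.r_[.68:1.75:.1]:
    e=H+(rot(172,-3,t)-H)/1000; print(round(t,2),'rim',e.round(3),'tcp',(e+[-.011,0,-.015]).round(3))
E
```

```text
0.6 [array([[218.9, 137.5]]), array([[282.6, 194.3]])]
0.68 [array([[218.4, 136.5]]), array([[282.8, 189.9]])]
0.76 [array([[218., 136.]]), array([[282.9, 185.2]])]
scene [array([218.4, 136.5]), array([340.1, 189.9])]
top [array([175.6, 139.4]), array([282.7, 189.3]), array([363.4, 223.1])]
0.68 rim [ 0.532 -0.01   0.266] tcp [ 0.521 -0.01   0.251]
0.78 rim [ 0.544 -0.01   0.279] tcp [ 0.533 -0.01   0.264]
0.88 rim [ 0.556 -0.01   0.291] tcp [ 0.545 -0.01   0.276]
0.98 rim [ 0.57  -0.01   0.301] tcp [ 0.559 -0.01   0.286]
1.08 rim [ 0.584 -0.01   0.31 ] tcp [ 0.573 -0.01   0.295]
1.18 rim [ 0.6   -0.01   0.318] tcp [ 0.589 -0.01   0.303]
1.28 rim [ 0.616 -0.01   0.324] tcp [ 0.605 -0.01   0.309]
1.38 rim [ 0.632 -0.01   0.328] tcp [ 0.621 -0.01   0.313]
1.48 rim [ 0.649 -0.01   0.331] tcp [ 0.638 -0.01   0.316]
1.58 rim [ 0.667 -0.01   0.332] tcp [ 0.656 -0.01   0.317]
1.68 rim [ 0.684 -0.01   0.331] tcp [ 0.673 -0.01   0.316]
```

The marks match an angle of 0.68 to within a pixel in both views. Going down in front of the rim.

Emit:
carry_out:
  commands:
    - [0,0,-15,0]
    - [0,0,-40,0]
    - [0,0,-65,0]
    - [0,0,-85,0]
    - [5,0,-96,0]
    - [15,0,-99,0]
    - [27,0,-99,0]
    - [39,0,-99,0]
    - [49,0,-99,0]
    - [57,0,-99,0]
    - [63,0,-99,0]
    - [67,0,-99,0]
    - [70,0,-99,0]
    - [70,0,-99,0]

```text
clock: 8.2
ee_pos: [0.5159, -0.0104, 0.2518]
ee_rot: [1.0, 0.002, -0.0, -0.0]
contact_force: [-0.1, -0.0, 0.1]
gripper_width: 0.004
finger_force: 0.0
```

Emit:
carry_out:
  commands:
    - [3,0,0,0]
    - [5,0,0,0]
    - [8,0,3,0]
    - [12,0,7,0]
    - [16,0,11,0]
    - [20,0,15,0]
    - [24,0,19,0]
    - [29,0,24,0]
    - [33,0,27,0]
    - [38,0,31,0]
    - [43,0,34,0]

```text
clock: 9.57
ee_pos: [0.5594, -0.0105, 0.2861]
ee_rot: [1.0, 0.002, 0.0, 0.0]
contact_force: [-2.8, 0.2, 1.9]
gripper_width: 0.0
finger_force: 1.2
```

Emit:
carry_out:
  commands:
    - [5,0,3,0]
    - [10,0,6,0]
    - [15,0,9,0]
    - [20,0,12,0]
    - [25,0,14,0]
    - [30,0,17,0]
    - [35,0,19,0]
    - [40,0,21,0]
    - [46,0,23,0]
    - [51,0,24,0]
    - [56,0,26,0]
    - [62,0,27,0]
    - [67,0,28,0]
    - [73,0,29,0]
    - [79,0,30,0]

```text
clock: 11.45
ee_pos: [0.6383, -0.0104, 0.3158]
ee_rot: [1.0, 0.002, 0.0, 0.0]
contact_force: [-0.3, -0.0, 0.2]
gripper_width: 0.0
finger_force: 0.1
```

Emit:
carry_out:
  commands:
    - [4,0,0,0]
    - [8,0,1,0]
    - [12,0,1,0]
    - [16,0,1,0]
    - [20,0,1,0]
    - [23,0,1,0]
    - [26,0,1,0]
    - [26,0,1,0]

```text
clock: 12.45
ee_pos: [0.664, -0.0104, 0.3166]
ee_rot: [1.0, 0.002, -0.0, 0.0]
contact_force: [0.5, -0.0, -0.3]
gripper_width: 0.002
finger_force: 0.0
```

```bash
python3 - <<'E'
from h import *
a=grab('scene','s2.png'); cv2.imwrite('pics/s2c.png',a[60:300,100:420,::-1])
E
```

```text
(no output)
```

View pics/s2c.png

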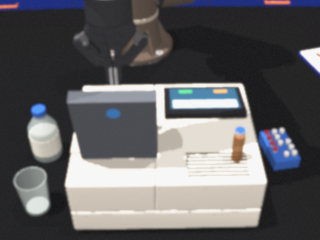

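The lid stands upright with the mark at about (213,173) full-frame. The finger is in front of it with no force on it, so I'll withdraw forward and up.

Emit:
carry_out:
  commands:
    - [-10,0,0,0]
    - [-30,0,0,0]
    - [-60,0,5,0]
    - [-95,0,15,0]
    - [-130,0,25,0]
    - [-160,0,35,0]
    - [-185,0,40,0]
    - [-200,0,40,0]
    - [-200,0,40,0]
    - [-200,0,40,0]
    - [-200,0,40,0]
    - [-200,0,40,0]
    - [-200,0,40,0]
    - [-200,0,40,0]
    - [-200,0,40,0]
    - [-200,0,40,0]

```text
clock: 14.5
ee_pos: [0.4639, -0.0104, 0.3568]
ee_rot: [1.0, 0.002, 0.0, -0.0]
contact_force: [0.4, -0.6, -0.8]
gripper_width: -0.001
finger_force: 0.0
```

```bash
python3 - <<'E'
from h import *
H=np.array([.668,-.0103,.16])
for t in(1.5,1.7,1.8,1.9):
    f,u=.142,.023; print(t,proj('scene',H+[-(f*np.cos(t)-u*np.sin(t)),0,f*np.sin(t)+u*np.cos(t)]).round(1))
a=grab('scene','s3.png'); b=grab('top','t3.png')
for n,im in(('scene',a),('top',b)):
    m=cv2.inRange(cv2.cvtColor(im,cv2.COLOR_RGB2HSV),(95,110,50),(130,255,255))
    k,l,s,c=cv2.connectedComponentsWithStats(m)
    print(n,[c[i].round(1) for i in range(1,k) if 25<s[i,4]<1000])
cv2.imwrite('pics/st3.png',np.vstack([a[60:300,100:420],b[60:300,100:420]])[:,:,::-1])
E
```

```text
1.5 [[213.8 154.8]]
1.7 [[213.1 167.2]]
1.8 [[212.8 174.3]]
1.9 [[212.6 182. ]]
scene [array([437.2, 139.5]), array([301.5, 154.5]), array([138. , 169.8]), array([212.8, 174.6]), array([340. , 189.9]), array([378.2, 212.9])]
top [array([175.6, 139.4]), array([134.4, 221.6]), array([366.9, 222.1]), array([ 43.8, 339.5])]
```

View pics/st3.png

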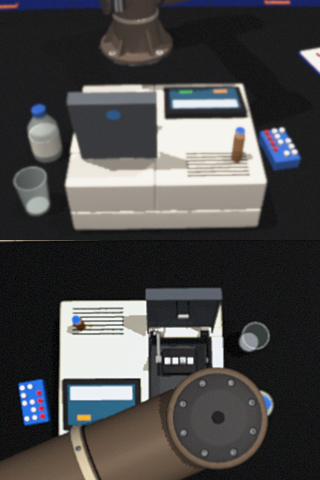

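The mark at (212.8,174.6) matches the 1.80 fully open position (212.8,174.3). The vial, bottle and rack marks haven't moved, the beaker still stands in its place, and the gripper touches nothing.

```bash
python3 -c "
from station import ctrl
print(ctrl.hand_in())"
```

```text
the job is handed in; nothing more can be done
None
```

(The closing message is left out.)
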